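Find the loose bolt on the reactor block and hold its cap open

ROBOT

A 6-joint arm with a two-finger parallel gripper is mounted at the origin on the work surface. World frame = base frame: x ahead of the robot, y to its left, z up, the work surface at z = 0. Lengths are in m, angles in rad, forces in N, time in s.
With the tool pointing down it reaches from about 0.225 to 0.875 m from the base axis. Payload 3.4 kg.
Tool frame: the origin (TCP) lies at the very end of the fingers, on their centre line; the grasp point (between the pads) lies 19 mm behind it; x points along the fingers, y is the direction in which the jaws open and shut, and the axes are right-handed (so a half turn about x gives the same grasp; the last joint's range is limited). The gripper opens to 85 mm and grips with 20 to 120 N. Pads are 22 mm wide; open, the fingers measure 114 mm over their backs; the gripper's body (76 mm by 85 mm) begins 54 mm behind the grasp point. The pads swing forward as they close: fully open they stand 13 mm farther back than shut.
Start: joints at [0.997, 0.276, 1.505, -0, 1.361, -0.121], TCP at [0.252, 0.517, 0.231] pointing down, gripper open.
Joint ranges: [-2.89, 2.89], [-0.75, 2.08], [0.22, 2.7], [-1.18, 4.32], [0.11, 2.71], [-2.7, 2.7]. Speed limits (rad/s): [2.57, 2.57, 3.14, 3.14, 3.14, 3.14].

INTERFACE

Orientations are given as a unit quaternion [w, x, y, z].
In Python, from rig import manip gives the robot as it stands. The module is installed in compiled form; this text tells all that it offers.
- The arm moves only by the tool play_rows, never from a script. Its argument "plan" is a list that holds one entry, the list of rows, each a list of 5 numbers: the closure, from 0 (fully open) to 1 (shut), then the shift along the tool's x, y, z in m, then the turn about the tool's x in degrees. A call has 1 to 12 rows; each row is the pose to reach, as a shift and turn from the pose measured when the call began, along the tool's axes at that moment; what a row does not reach only later rows make up. A row lasts 1/10 s, in which the tool goes at most 50 mm and 8.59 degrees, less where a joint would pass 70% of its speed; a pose out of reach is approached as far as the arm can. A call with a gripper value outside its range is refused whole. The fingers move at their own pace and stop on an object; "grip_force" is the grip in N (left out, the last holds). Time passes only in rows, so rows that repeat a pose let the fingers close. It gives the time, the measured TCP pose, the force and the opening at its end, in the units of the state.
- manip.get_state(): the state, without advancing time (a new reading comes with each control period).
- manip.get_image(name): name is "scene" or "top"; returns (picture, depth): 420x560x3 uint8, red, green, blue; 420x560 float32, m along the optical axis (not along the pixel's ray), 0 where there is no reading.
- manip.camera_params(name): a dict with "intrinsics" (3x3 intrinsics, pixels), "R" (3x3) and "t" (3): a world point X has camera coordinates R X + t. Camera axes: x right, y down, z forward; pixel columns grow to the right and rows downward; lengths in m; the calibration is good to about 2 mm. A picture is of the moment at which its call begins. camera_params takes no time and is no camera call.
- manip.sign_off(): hands the job in, once; it reports no verdict.
The state is a dict: "clock": time; "qpos": joint angles; "qd": joint speeds; "effort": joint torques, N m; "position": TCP position; "ee_rot": TCP orientation; "contact_force": force on the tool from outside, world axes, zero at the start; "moment": the same for the moment, N m; "width": finger opening in m.
Only numpy, scipy, OpenCV 4.12 (cv2) and the standard library are available. Lean on these libraries where they do the work, as an engineer would, in place of code of your own. Each camera call takes 0.05 s, during which the arm holds its last target.

TASK

Press the red lever of the reactor block down until its detent keeps it down with the clear guard drawn back, and let go of it. Then tap the three bolt heads to find the loose one, which sinks to its stop and stays sunk, and lift that bolt's blue cap by its black bar to about 50 degrees so that a colleague can get at the bolt. Finish while still holding the cap open with the fingers, the other two caps closed (never lift the cap of a bolt that has not sunk) and the jars, glassware and tools around left where they stand.

Things in the scene. Friction and masses are not known exactly. Their poses are not given: they have to be found in the camera images.
- block: Reactor block fixed to the bench: grey housing with an aluminium deck, 215 mm (x) by 280 mm (y), deck 70 mm above the bench. Origin at bench level; the bolts lie at x = -10 mm, y = +80, 0 and -80 mm in its frame. x points from the caps' bars to their hinges (away from the robot, yaw within 0.25 rad), y along the row of bolts, z up.
- lever (a joint): Sprung lever with a red pad, on the right-hand (-y) side of the block. 0 = up, with the guard closed; 0.52 rad = fully down, at its stop. It springs back up when let go above about 0.42 rad; past that a detent snaps it to its stop and keeps it there. It takes about 9 N at the pad at first, less farther down; the clear guard slides back 100 mm as the lever goes down.
- lever_pad (a point): Centre of the top face of the red pad (36 mm along x by 34 mm along y) at the end of the lever. It moves with the lever: about 51 mm straight down from up to fully down (about 155 to 104 mm above the bench); the hinge lies 100 mm behind it (block +x).
- bolt_a_top (a point): Centre of the top of the left-hand (block y = +80 mm) bolt: a steel hexagon head 19 mm across corners, sticking up 18 mm above its cap's plate through a 24 mm square window; the top is 98 mm above the bench at the start. The clear guard (top 120 mm above the bench) covers the bolts until the lever is down.
- bolt_a (a joint): How far the left-hand (block y = +80 mm) bolt has sunk, in m: 0 at the start. A tight bolt gives at most 2 mm under a firm push. The loose one (any of the three, not told by sight) sinks 7 mm to its stop under about 2 N and stays sunk; push it right down.
- cap_a_grip (a point): Centre of the black handle bar of the left-hand (block y = +80 mm) bolt's blue hinged cap: round, 14 mm thick, 28 mm long along block y, on a 10 mm post; 99 mm above the bench when closed, 37 mm in front (block -x) of the bolt. It moves with the cap, whose hinge axis (along block y) lies 60 mm behind (block +x) and 22 mm below the closed bar's centre. Gap to the next bar: 52 mm.
- cap_a (a joint): Opening of the left-hand (block y = +80 mm) cap in rad: 0 = closed, grows as the bar goes up and back (+x of the block); stop at 1.35. Its weight and a light spring (about 1.5 N at the bar) always shut it when let go.
- bolt_b_top (a point): Centre of the top of the middle (block y = 0) bolt: a steel hexagon head 19 mm across corners, sticking up 18 mm above its cap's plate through a 24 mm square window; the top is 98 mm above the bench at the start. The clear guard (top 120 mm above the bench) covers the bolts until the lever is down.
- bolt_b (a joint): How far the middle (block y = 0) bolt has sunk, in m: 0 at the start. A tight bolt gives at most 2 mm under a firm push. The loose one (any of the three, not told by sight) sinks 7 mm to its stop under about 2 N and stays sunk; push it right down.
- cap_b_grip (a point): Centre of the black handle bar of the middle (block y = 0) bolt's blue hinged cap: round, 14 mm thick, 28 mm long along block y, on a 10 mm post; 99 mm above the bench when closed, 37 mm in front (block -x) of the bolt. It moves with the cap, whose hinge axis (along block y) lies 60 mm behind (block +x) and 22 mm below the closed bar's centre. Gap to the next bar: 52 mm.
- cap_b (a joint): Opening of the middle (block y = 0) cap in rad: 0 = closed, grows as the bar goes up and back (+x of the block); stop at 1.35. Its weight and a light spring (about 1.5 N at the bar) always shut it when let go.
- bolt_c_top (a point): Centre of the top of the right-hand (block y = -80 mm) bolt: a steel hexagon head 19 mm across corners, sticking up 18 mm above its cap's plate through a 24 mm square window; the top is 98 mm above the bench at the start. The clear guard (top 120 mm above the bench) covers the bolts until the lever is down.
- bolt_c (a joint): How far the right-hand (block y = -80 mm) bolt has sunk, in m: 0 at the start. A tight bolt gives at most 2 mm under a firm push. The loose one (any of the three, not told by sight) sinks 7 mm to its stop under about 2 N and stays sunk; push it right down.
- cap_c_grip (a point): Centre of the black handle bar of the right-hand (block y = -80 mm) bolt's blue hinged cap: round, 14 mm thick, 28 mm long along block y, on a 10 mm post; 99 mm above the bench when closed, 37 mm in front (block -x) of the bolt. It moves with the cap, whose hinge axis (along block y) lies 60 mm behind (block +x) and 22 mm below the closed bar's centre. Gap to the next bar: 52 mm.
- cap_c (a joint): Opening of the right-hand (block y = -80 mm) cap in rad: 0 = closed, grows as the bar goes up and back (+x of the block); stop at 1.35. Its weight and a light spring (about 1.5 N at the bar) always shut it when let go.
- wrench: Steel wrench 150 mm long lying in front of the block; bystander, origin at the middle of its underside.
- amber_jar: Amber jar, 60 mm across and 85 mm tall, to the left of the block; bystander, origin under its centre.
- beaker: Glass beaker, 66 mm across and 85 mm tall, to the left of the block farther back; bystander, origin under its centre.
- white_jar: White jar, 56 mm across and 70 mm tall, to the right of the block; bystander, origin under its centre.
- spatula: Spatula 170 mm long lying on the bench to the right in front; bystander, origin at the middle of its underside.
- blue_bottle: Blue bottle, 70 mm across and 170 mm tall, on the left; bystander, origin under its centre.
- dish: White dish, 90 mm across and 30 mm tall, near the robot on the left; bystander, origin under its centre.

How it is judged:
On the way, in this order (a step that is already met when the one before it is completed fails the run):
1. the lever is down in its detent, and the robot has let go of it (value of joint lever above 0.47 rad and contact force between the arm and lever below 0.2 N), for 0.2 s.
2. the loose bolt has been tapped down to its stop (value of joint any of bolt_a, bolt_b, bolt_c above 0.0045 m), for 0.1 s.
At the end, for the whole second after the job is handed in: The lever is still down in its detent (over 0.47 rad); the loose bolt is sunk (over 4.5 mm) and its cap is held open by the fingers (over 0.7 rad, finger contact over 0.3 N) through the last second; the other two caps are closed (under 0.12 rad) (value of joint lever above 0.47 rad and ((value of joint bolt_a above 0.0045 m and value of joint cap_a above 0.7 rad and contact force between the fingers and cap_a above 0.3 N and value of joint each of cap_b, cap_c below 0.12 rad) or (value of joint bolt_b above 0.0045 m and value of joint cap_b above 0.7 rad and contact force between the fingers and cap_b above 0.3 N and value of joint each of cap_a, cap_c below 0.12 rad) or (value of joint bolt_c above 0.0045 m and value of joint cap_c above 0.7 rad and contact force between the fingers and cap_c above 0.3 N and value of joint each of cap_a, cap_b below 0.12 rad))); the arm keeps its last pose, push and grip.
It fails at once if the cap of a bolt that has not sunk is lifted (over 0.25 rad) ((value of joint cap_a above 0.25 rad and value of joint bolt_a below 0.004 m) or (value of joint cap_b above 0.25 rad and value of joint bolt_b below 0.004 m) or (value of joint cap_c above 0.25 rad and value of joint bolt_c below 0.004 m)).
It fails at once if a bystander is pushed more than 30 mm or knocked over (distance of any of wrench, amber_jar, beaker, white_jar, spatula, blue_bottle, dish from where it was at the start of the episode above 0.03 m or angle between any of amber_jar, beaker, white_jar, blue_bottle, dish's own z axis and vertical above 0.5 rad).
It also fails if it takes over 48 s, if anything falls off the work surface, if the arm or the gripper's body presses on something with over 40 N, if the wrist force passes 120 N, or if a joint passes its speed limit or range.

## Working session

There is one attempt and no reset: what is moved stays moved. The work goes in short steps, Python scripts to look and compute and a tool call to move; the robot and the scene stay as the last step left them, time stands still between calls to the robot, and variables do not carry over. Pictures are saved under pics/ and viewed, and the job is handed in when it is done.

Besides the shell and the picture viewer there is one more tool, called in YAML: its name, and indented under it one key for each argument. play_rows: Moves the arm, as the interface text tells. Its arguments: {"type":"object","properties":{"plan":{"type":"array","items":{"type":"array","items":{"type":"array","items":{"type":"number"}}}},"grip_force":{"type":"number"}},"required":["plan"]}

```bash
mkdir -p pics; cat > h.py <<'E'
import numpy as np, cv2
from rig import manip
def snap(n,f):
    im,d=manip.get_image(n); cv2.imwrite(f'pics/{f}.png',cv2.cvtColor(im,cv2.COLOR_RGB2BGR)); np.save(f'pics/{f}.npy',d); return im,d
def cam(n):
    p=manip.camera_params(n); return np.array(p['intrinsics']),np.array(p['R']),np.array(p['t'])
def onz(n,u,v,z):
    K,R,t=cam(n); c=-R.T@t; r=R.T@np.linalg.inv(K)@np.array([u,v,1.]); return c+r*(z-c[2])/r[2]
def bydepth(n,u,v,d):
    K,R,t=cam(n); return R.T@(np.linalg.inv(K)@np.array([u,v,1.])*d-t)
def proj(n,X):
    K,R,t=cam(n); p=K@(R@np.array(X)+t); return p[:2]/p[2]
E
python3 - <<'E'
from h import *
for n in('scene','top'):
    snap(n,n+'0'); K,R,t=cam(n); print(n,K.round(1).tolist(),(-R.T@t).round(3))
s=manip.get_state(); print(s)
E
```

```text
scene [[397.8, 0.0, 283.4], [0.0, 397.8, 200.0], [0.0, 0.0, 1.0]] [1.273 0.195 0.828]
top [[481.3, 0.0, 280.6], [0.0, 481.3, 209.5], [0.0, 0.0, 1.0]] [0.274 0.039 1.44 ]
{'clock': 0.1, 'qpos': array([ 9.97006998e-01,  2.76573843e-01,  1.50599806e+00,  2.06490838e-05,
        1.36070570e+00, -1.21003948e-01]), 'qd': array([ 0.00026916, -0.00120787, -0.00318518,  0.00045437,  0.00059694,
       -0.00202581]), 'effort': array([ 2.10289225e-03, -4.17698801e+01, -2.46405208e+01, -2.07029175e-04,
        5.84507347e-03, -5.73663527e-06]), 'position': array([0.2512933 , 0.51666645, 0.23050559]), 'ee_rot': array([ 0.68885303,  0.15816356,  0.68927208, -0.15927896]), 'contact_force': array([-0.67973334, -0.57652334,  0.08904546]), 'moment': array([-0.04584825, -0.00462887, -0.04852449]), 'width': 0.08506160240746416}
```

View pics/scene0.png

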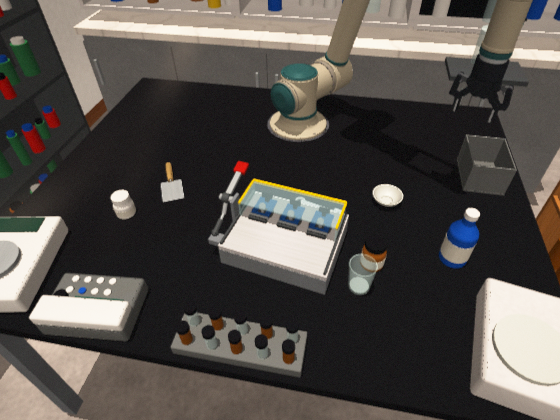

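View pics/top0.png

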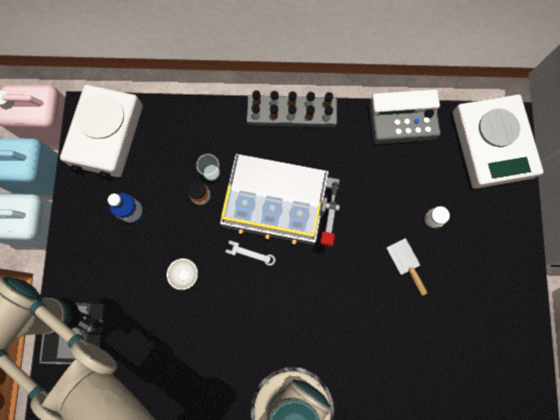

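The scene view shows the block at about (285,230) with the red pad at (241,168). In the top view the red pad is at (328,239), the blue caps are near (243,205), (272,209) and (299,213), and the wrench is in front of the block at (250,253). Next I'll measure the block's pose.

```bash
python3 - <<'E'
from h import *
im=cv2.cvtColor(cv2.imread('pics/top0.png'),cv2.COLOR_BGR2RGB); d=np.load('pics/top0.npy')
c=im[140:280,190:370]; cv2.imwrite('pics/crop0.png',cv2.cvtColor(cv2.resize(c,None,fx=4.4,fy=4.2,interpolation=cv2.INTER_CUBIC),cv2.COLOR_RGB2BGR))
h=cv2.cvtColor(im,cv2.COLOR_RGB2HSV)
def blobs(m,lo=15):
    n,l,s,c=cv2.connectedComponentsWithStats(m.astype(np.uint8))
    return [(c[i],s[i,4],l==i) for i in range(1,n) if s[i,4]>=lo]
H,S,V=[h[...,i].astype(int) for i in range(3)]
roi=np.zeros(H.shape,bool); roi[140:280,190:370]=1
red=((H<6)|(H>174))&(S>180)&(V>110)&roi
for c,a,m in blobs(red): print('red',c,a,'depth z',bydepth('top',*c,np.median(d[m])).round(4),onz('top',*c,.155).round(4))
yel=(H>20)&(H<32)&(S>150)&(V>150)&roi
ys,xs=np.nonzero(yel); P=np.array([onz('top',x,y,.12)[:2] for x,y in zip(xs,ys)])
r=cv2.minAreaRect(P.astype(np.float32)); print('yellow',r)
blu=(H>98)&(H<125)&(S>80)&roi
for c,a,m in blobs(blu): print('blue',c,a,onz('top',*c,.08).round(4), np.median(d[m]))
# deck/white
wh=(S<40)&(V>150)&roi
for c,a,m in blobs(wh,300):
    r=cv2.minAreaRect(np.argwhere(m)[:,::-1].astype(np.float32)); b=cv2.boxPoints(r); print('white',a,[onz('top',*p,.07)[:2].round(4).tolist() for p in b],b.round(1).tolist())
ims=cv2.cvtColor(cv2.imread('pics/scene0.png'),cv2.COLOR_BGR2RGB); hs=cv2.cvtColor(ims,cv2.COLOR_RGB2HSV).astype(int)
red=((hs[...,0]<6)|(hs[...,0]>174))&(hs[...,1]>180)&(hs[...,2]>110); red[:, :180]=0; red[:140]=0
for c,a,m in blobs(red): print('scene red',c,a,onz('scene',*c,.155))
c=ims[140:300,190:370]; cv2.imwrite('pics/crop1.png',cv2.cvtColor(cv2.resize(c,None,fx=4,fy=3.7,interpolation=cv2.INTER_CUBIC),cv2.COLOR_RGB2BGR))
E
```

```text
red [327.08163265 238.34693878] 147 depth z [ 0.4675 -0.083   0.1553] [ 0.4676 -0.083   0.155 ]
yellow ((0.54566490650177, 0.07443038374185562), (0.26499441266059875, 0.09825660288333893), 79.5118179321289)
white 4604 [[0.5388, 0.2077], [0.7294, 0.1814], [0.6765, -0.1239], [0.4888, -0.0895]] [[224.10000610351562, 215.6999969482422], [236.1999969482422, 153.1999969482422], [338.6000061035156, 172.89999389648438], [326.5, 235.39999389648438]]
white 388 [[0.5287, 0.2196], [0.5481, -0.0672], [0.4727, -0.071], [0.4537, 0.2127]] [[219.8000030517578, 219.0], [319.0, 215.0], [320.1000061035156, 240.8000030517578], [220.89999389648438, 244.8000030517578]]
white 301 [[0.4349, 0.1986], [0.468, 0.1893], [0.4269, 0.0547], [0.3943, 0.0646]] [[225.5, 251.5], [229.3000030517578, 240.10000610351562], [275.79998779296875, 255.60000610351562], [272.0, 267.0]]
scene red [240.84920635 166.45238095] 126 [ 0.47364378 -0.0801447   0.155     ]
```

View pics/crop0.png

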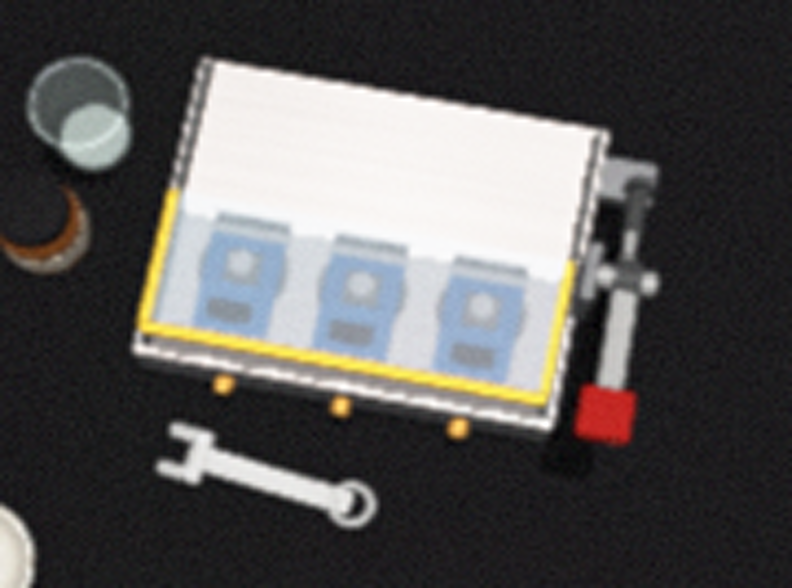

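View pics/crop1.png

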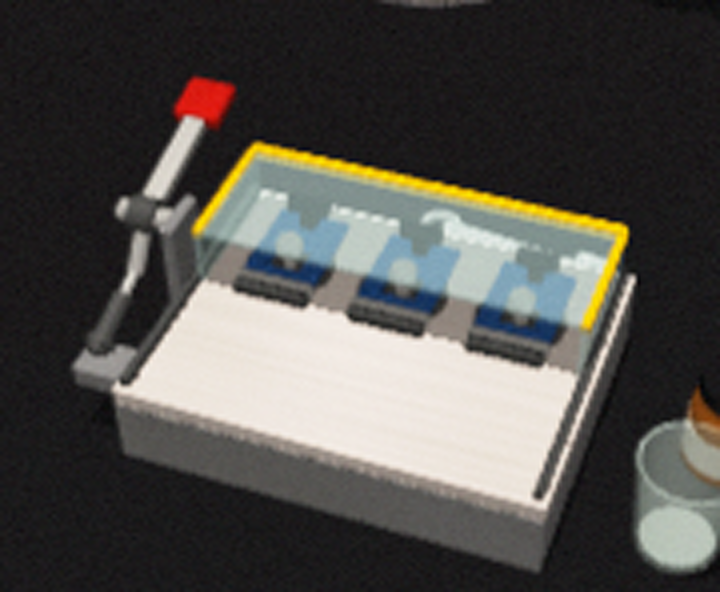

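```bash
cat >> h.py <<'E'
from scipy.spatial.transform import Rotation as Ro
def rot(s): 
    q=s['ee_rot']; return Ro.from_quat([q[1],q[2],q[3],q[0]]).as_matrix()
def rel(target,yaw,verb=True):
    s=manip.get_state(); M=rot(s); p=s['position']
    dl=M.T@(np.array(target)-p)
    out=[]
    for k in(1,-1):
        d=M.T@(k*np.array([-np.sin(yaw),np.cos(yaw),0])); out.append(round(float(np.degrees(np.arctan2(d[2],d[1]))),2))
    print('t',s['clock'],'pos',p.round(4),'F',s['contact_force'].round(2),'w',round(s['width'],4)); print(' shift',dl.round(4),'turn',out,'toolx',M[:,0].round(3))
E
python3 - <<'E'
from h import *
pts=[(245,202.4),(272.3,207.9),(299.5,212.9)]
B=[onz('top',*p,.098) for p in pts]
for b in B: print(b.round(4))
ydir=(B[0]-B[2]); print('spacing',np.linalg.norm(ydir)/2); yaw=np.arctan2(-ydir[0],ydir[1]); print('yaw bolts',yaw, 'yaw yellow',np.radians(79.512-90))
# scene view bolts
for p in [(291,245),(404,275),(522,303)]:
    print('scene',onz('scene',190+p[0]/4,140+p[1]/3.7,.098).round(4))
yaw=-.183
X=np.array([np.cos(yaw),np.sin(yaw)]);Y=np.array([-np.sin(yaw),np.cos(yaw)])
o=B[1][:2]+.01*X; print('origin',o)
pad=np.array([.4676,-.083]); print('pad block',(pad-o)@X,(pad-o)@Y)
for p in [(205,60),(605,130),(550,430),(138,350)]:
    q=onz('top',190+p[0]/4.4,140+p[1]/4.2,.07)[:2]-o; print('deck corner',(q@X).round(4),(q@Y).round(4))
for p in [(145,330),(547,402),(572,265),(175,190)]:
    q=onz('top',190+p[0]/4.4,140+p[1]/4.2,.12)[:2]-o; print('guard corner',(q@X).round(4),(q@Y).round(4))
rel([.4676,-.083,.2],yaw)
E
```

```text
[0.5737 0.1466 0.098 ]
[0.5596 0.0682 0.098 ]
[ 0.5471 -0.0096  0.098 ]
spacing 0.07921122523494864
yaw bolts -0.16830850837810066 yaw yellow -0.18305013194916528
scene [ 0.5556 -0.0032  0.098 ]
scene [0.5712 0.0747 0.098 ]
scene [0.5838 0.1522 0.098 ]
origin [0.56947465 0.06636546]
pad block -0.07299199831748027 -0.16541056092355053
deck corner 0.1333 0.1401
deck corner 0.1389 -0.1345
deck corner -0.0776 -0.1394
deck corner -0.0794 0.136
guard corner -0.0728 0.1269
guard corner -0.0674 -0.1318
guard corner 0.0268 -0.1295
guard corner 0.0246 0.1303
t 0.1 pos [0.2513 0.5167 0.2305] F [-0.68 -0.58  0.09] w 0.0851
 shift [ 0.0311 -0.4446  0.4569] turn [-15.46, 164.54] toolx [-0.001 -0.001 -1.   ]
```

play_rows:
  plan:
    - [[1, 0, -0.045, 0.046, -2], [1, 0, -0.08, 0.083, -4], [1, 0, -0.115, 0.118, -6], [1, 0, -0.15, 0.154, -8], [1, 0, -0.185, 0.19, -10], [1, 0, -0.22, 0.226, -12], [1, 0, -0.255, 0.262, -14], [1, 0, -0.29, 0.298, -15.5], [1, 0, -0.325, 0.334, -15.5], [1, 0, -0.36, 0.37, -15.5], [1, 0, -0.395, 0.406, -15.5], [1, 0, -0.43, 0.442, -15.5]]

```text
clock: 1.3
position: [0.4549, -0.0494, 0.231]
ee_rot: [0.704, 0.064, 0.704, -0.065]
contact_force: [0.5, 0.3, -0.6]
width: -0.0002
```

```bash
python3 - <<'E'
from h import *
rel([.4676,-.083,.165],-.178)
E
```

```text
t 1.3 pos [ 0.4549 -0.0494  0.231 ] F [ 0.53  0.34 -0.62] w -0.0002
 shift [ 0.066  -0.0306  0.0187] turn [-0.28, 179.72] toolx [-0.001 -0.001 -1.   ]
```

play_rows:
  plan:
    - [[1, 0.03, -0.0306, 0.0187, 0], [1, 0.06, -0.0306, 0.0187, 0], [1, 0.074, -0.0306, 0.0187, 0], [1, 0.085, -0.0306, 0.0187, 0], [1, 0.095, -0.0306, 0.0187, 0], [1, 0.105, -0.0306, 0.0187, 0], [1, 0.115, -0.0306, 0.0187, 0], [1, 0.121, -0.0306, 0.0187, 0], [1, 0.125, -0.0306, 0.0187, 0], [1, 0.127, -0.0306, 0.0187, 0], [1, 0.127, -0.0306, 0.0187, 0]]

```text
clock: 2.4
position: [0.4679, -0.083, 0.1047]
ee_rot: [0.704, 0.064, 0.704, -0.065]
contact_force: [-1.6, 0.7, 4.5]
width: 0.0004
```

```bash
python3 - <<'E'
from h import *
rel([.4676,-.083,.1],-.178)
for n in('top','scene'):
    im,_=snap(n,n+'1')
cv2.imwrite('pics/crop2.png',cv2.cvtColor(cv2.resize(im[120:300,190:370],None,fx=4,fy=3.3),cv2.COLOR_RGB2BGR))
E
```

```text
t 2.4 pos [ 0.4679 -0.083   0.1047] F [-1.57  0.72  4.48] w 0.0004
 shift [ 0.0047 -0.0001 -0.0003] turn [-0.27, 179.73] toolx [-0.    -0.001 -1.   ]
```

View pics/crop2.png

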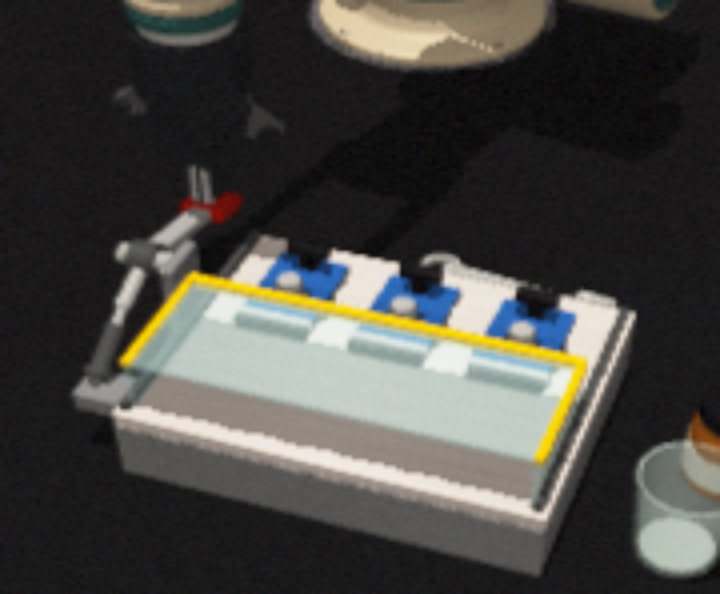

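The crop shows the pad pressed down at (212,207) and the guard back behind the bolts, with its front edge running from (190,278) to (585,360). I'll push slightly deeper to be sure of the detent, then lift off.

play_rows:
  plan:
    - [[1, 0.003, 0, 0, 0], [1, 0.004, 0, 0, 0], [1, -0.02, 0, 0, 0], [1, -0.06, 0, 0, 0], [1, -0.07, 0.0, -0.0, 0], [1, -0.07, 0.04, -0.03, 0], [1, -0.07, 0.12, 0.0, 0], [1, -0.07, 0.2, 0, 0], [1, -0.07, 0.25, -0.0, 0]]

```text
clock: 3.4
position: [0.4988, 0.1027, 0.1742]
ee_rot: [0.705, 0.064, 0.704, -0.065]
contact_force: [1.1, -0.8, 1.1]
width: 0.0003
```

```bash
python3 - <<'E'
from h import *
rel([.4676,-.083,.1],-.178)
for n in('scene','top'):
    im,d=snap(n,n+'2')
c=im[140:280,190:370]; cv2.imwrite('pics/crop3.png',cv2.cvtColor(cv2.resize(c,None,fx=4.4,fy=4.2,interpolation=cv2.INTER_CUBIC),cv2.COLOR_RGB2BGR))
E
```

```text
t 3.4 pos [0.4988 0.1027 0.1742] F [ 1.08 -0.77  1.11] w 0.0003
 shift [ 0.0744 -0.1882  0.0032] turn [-0.32, 179.68] toolx [ 0.001 -0.001 -1.   ]
```

View pics/crop3.png

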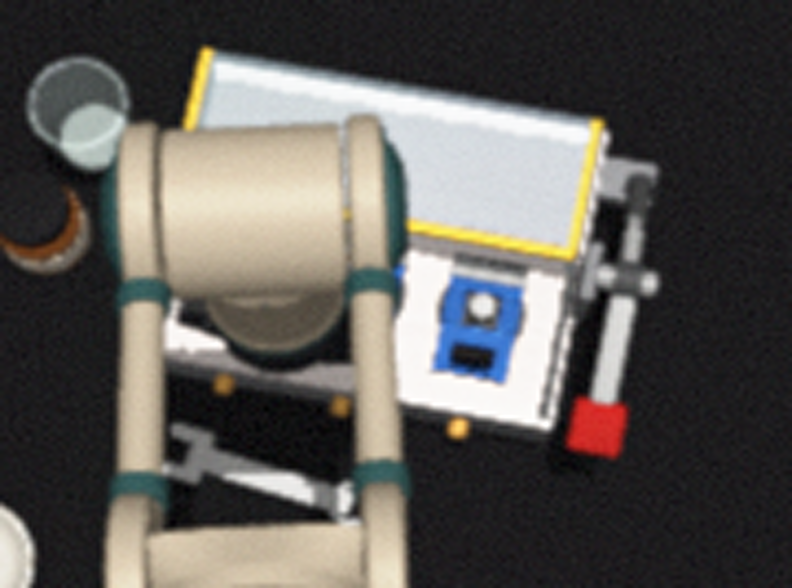

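View pics/scene2.png

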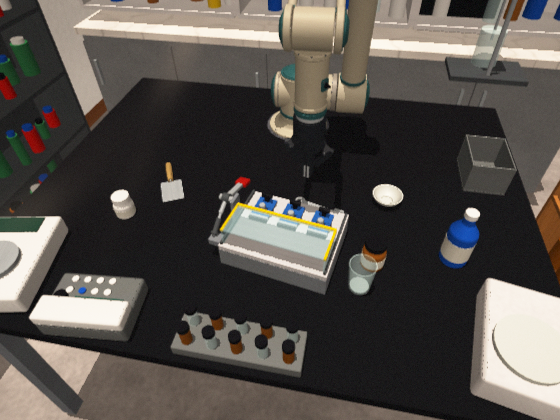

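The lever stays down: the top crop has the red pad at (597,428), lower than before, and the guard is back. Bolt c is clear at (482,305) in the crop with its black bar at (472,356). I'll refine the bolt positions using both views.

```bash
python3 - <<'E'
from h import *
im=cv2.imread('pics/top2.png'); d=np.load('pics/top2.npy')
h=cv2.cvtColor(im,cv2.COLOR_BGR2HSV).astype(int)
m=np.zeros(h.shape[:2],bool); m[208:219,294:305]=1
w=np.where(m&(h[...,1]<70)&(h[...,2]>130)); c=(w[1].mean(),w[0].mean()); print('bolt c',c,len(w[0]),onz('top',*c,.098).round(4), [bydepth('top',x,y,d[y,x]).round(4)[2] for x,y in zip(w[1],w[0])])
m[:]=0; m[218:232,290:304]=1
w=np.where(m&(h[...,2]<60)); c=(w[1].mean(),w[0].mean()); print('bar c',c,len(w[0]),onz('top',*c,.105).round(4))
im=cv2.imread('pics/scene2.png')
cv2.imwrite('pics/crop4.png',cv2.resize(im[185:245,225:355],None,fx=6,fy=6,interpolation=cv2.INTER_CUBIC))
for X in ([.5471,-.0096,.098],[.5596,.0682,.098],[.5737,.1466,.098]):
    p=proj('scene',X); print('scene crop px',((p-[225,185])*6).round(0))
E
```

```text
bolt c (np.float64(299.24242424242425), np.float64(212.36363636363637)) 33 [ 0.5487 -0.0088  0.098 ] [np.float64(0.104), np.float64(0.0983), np.float64(0.101), np.float64(0.0781), np.float64(0.0756), np.float64(0.1013), np.float64(0.1003), np.float64(0.1004), np.float64(0.0983), np.float64(0.1014), np.float64(0.0741), np.float64(0.074), np.float64(0.1036), np.float64(0.1029), np.float64(0.0968), np.float64(0.1009), np.float64(0.0978), np.float64(0.1008), np.float64(0.0993), np.float64(0.1003), np.float64(0.0992), np.float64(0.1009), np.float64(0.1026), np.float64(0.0707), np.float64(0.0963), np.float64(0.1018), np.float64(0.0999), np.float64(0.1017), np.float64(0.099), np.float64(0.0679), np.float64(0.0967), np.float64(0.0988), np.float64(0.0951)]
bar c (np.float64(296.56666666666666), np.float64(224.53333333333333)) 30 [ 0.5121 -0.0017  0.105 ]
scene crop px [217. 112.]
scene crop px [386. 155.]
scene crop px [563. 202.]
```

View pics/crop4.png

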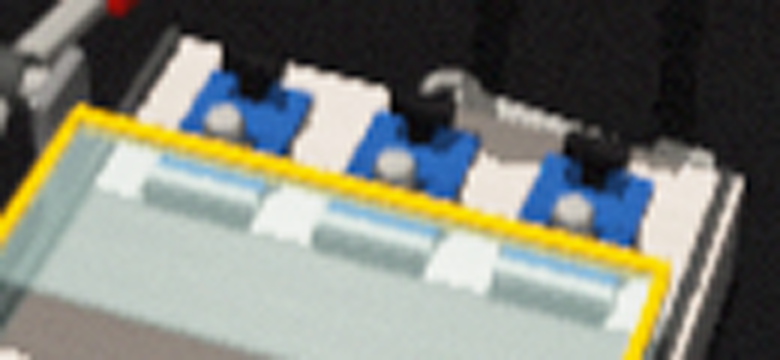

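```bash
python3 - <<'E'
from h import *
rel([.5607,.070,.105],-.176)
E
```

```text
t 3.5 pos [0.4993 0.1067 0.174 ] F [-1.11 -1.34 -0.07] w -0.0002
 shift [ 0.069  -0.0255  0.0668] turn [-0.04, 179.96] toolx [ 0.001  0.002 -1.   ]
```

play_rows:
  plan:
    - [[1, 0.02, -0.0255, 0.04, 0], [1, 0.04, -0.0255, 0.0668, 0], [1, 0.069, -0.0255, 0.0668, 0], [1, 0.069, -0.0255, 0.0668, 0], [1, 0.074, -0.0255, 0.0668, 0], [1, 0.077, -0.0255, 0.0668, 0], [1, 0.079, -0.0255, 0.0668, 0], [1, 0.081, -0.0255, 0.0668, 0], [1, 0.081, -0.0255, 0.0668, 0]]

```text
clock: 4.4
position: [0.5608, 0.0698, 0.0973]
ee_rot: [0.706, 0.063, 0.703, -0.061]
contact_force: [-6.7, -0.8, 18.3]
width: -0.0002
```

Bolt b holds at z = 97.3 mm under 18 N, so it is tight. Bolt a is next.

play_rows:
  plan:
    - [[1, -0.02, 0, 0, 0], [1, -0.03, 0.03, 0, 0], [1, -0.03, 0.08, 0, 0], [1, -0.02, 0.08, 0, 0], [1, -0.007, 0.08, 0, 0], [1, -0.007, 0.08, 0, 0], [1, 0, 0.08, 0, 0], [1, 0.002, 0.08, 0, 0], [1, 0.004, 0.08, 0, 0], [1, 0.006, 0.08, 0, 0], [1, 0.006, 0.08, 0, 0]]

```text
clock: 5.5
position: [0.5749, 0.1482, 0.0913]
ee_rot: [0.706, 0.063, 0.703, -0.062]
contact_force: [-0.6, -0.3, -0.1]
width: 0.0002
```

Bolt a gave way freely to z = 91.3 mm, so it is the loose one. I'll push it right down to its stop.

play_rows:
  plan:
    - [[1, 0.002, 0, 0, 0], [1, 0.004, 0, 0, 0], [1, 0.004, 0, 0, 0]]

```text
clock: 5.8
position: [0.5752, 0.1484, 0.0909]
ee_rot: [0.707, 0.063, 0.702, -0.061]
contact_force: [-4.6, -0.2, 19.0]
width: -0.0003
```

```bash
python3 - <<'E'
from h import *
print(onz('top',242.3,213.8,.105), onz('top',190+350/4.4,140+333/4.2,.105), onz('top',190+472/4.4,140+355/4.2,.105))
print(onz('scene',225+597/6,185+152/6,.104))
E
```

```text
[0.53889062 0.15233101 0.105     ] [0.5251235 0.0748392 0.105    ] [ 0.51216219 -0.00363978  0.105     ]
[0.54726511 0.15762105 0.104     ]
```

play_rows:
  plan:
    - [[1, -0.02, 0, 0, 0], [1, -0.05, 0, 0, 0], [0.3, -0.08, 0.006, -0.037, 0], [0.4, -0.08, 0, -0.037, 0], [0.4, -0.08, 0, -0.037, 0], [0.4, -0.08, 0, -0.037, 0], [0.4, -0.08, 0, -0.037, 0]]

```text
clock: 6.5
position: [0.5383, 0.1545, 0.1694]
ee_rot: [0.706, 0.063, 0.703, -0.062]
contact_force: [-0.2, 0.3, 0.3]
width: 0.0514
```

```bash
python3 - <<'E'
from h import *
rel([.5386,.1549,.1],-.176)
im,_=snap('scene','scene3')
cv2.imwrite('pics/crop5.png',cv2.cvtColor(cv2.resize(im[130:250,215:365],None,fx=5,fy=5,interpolation=cv2.INTER_CUBIC),cv2.COLOR_RGB2BGR))
print((proj('scene',[.5386,.1549,.099])-[215,130])*5)
E
```

```text
t 6.5 pos [0.5383 0.1545 0.1694] F [-0.23  0.29  0.28] w 0.0514
 shift [ 0.0694  0.0002 -0.0001] turn [-0.04, 179.96] toolx [ 0.005  0.002 -1.   ]
[543.5772701  396.12182524]
```

View pics/crop5.png

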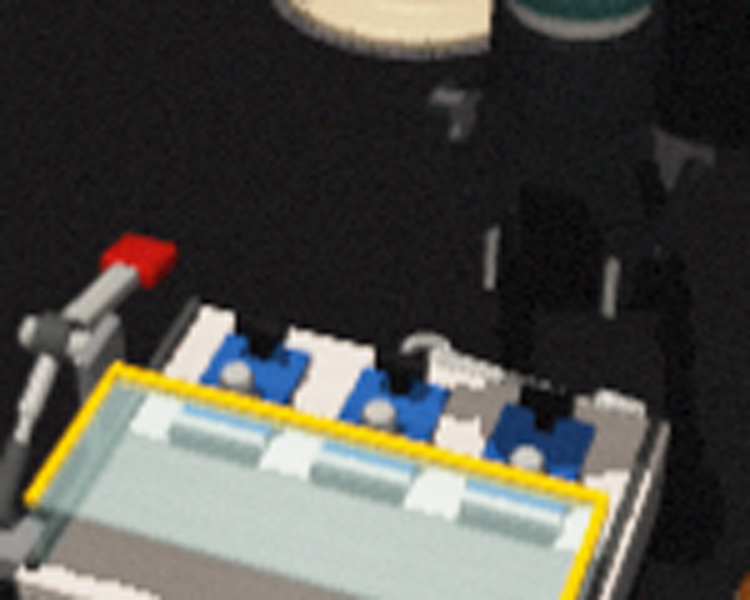

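The open fingers straddle bar a: the pads are at (490,258) and (610,287), and the bar is at (546,402) between them. I'll go down and grip.

play_rows:
  plan:
    - [[0.4, 0.04, 0, 0, 0], [0.4, 0.07, 0, 0, 0], [0.4, 0.08, 0, 0, 0], [0.4, 0.084, 0, 0, 0], [0.4, 0.084, 0, 0, 0]]

```text
clock: 7.05
position: [0.5394, 0.1547, 0.0855]
ee_rot: [0.706, 0.063, 0.703, -0.062]
contact_force: [-0.2, -0.3, 0.3]
width: 0.0512
```

play_rows:
  plan:
    - [[0.8, 0, 0, 0, 0], [0.8, 0, 0, 0, 0], [0.8, 0, 0, 0, 0], [0.8, 0, 0, 0, 0], [0.8, 0, 0, 0, 0], [0.8, 0, 0, 0, 0]]
  grip_force: 40

```text
clock: 7.65
position: [0.5408, 0.1561, 0.087]
ee_rot: [0.707, 0.064, 0.701, -0.061]
contact_force: [1.4, 6.2, 3.8]
width: 0.0266
```

```bash
python3 - <<'E'
from h import *
rel([.5386,.1549,.1],-.176)
im,_=snap('scene','scene4')
cv2.imwrite('pics/crop6.png',cv2.cvtColor(cv2.resize(im[130:250,215:365],None,fx=5,fy=5,interpolation=cv2.INTER_CUBIC),cv2.COLOR_RGB2BGR))
# bar path vs angle in tool axes (x down=-dz, z: check)
M=rot(manip.get_state()); X=np.array([np.cos(-.176),np.sin(-.176),0])
for a in np.radians([5,10,15,20,25,30,35,40,45,50,54]):
    r=np.array([-60,22]); c,s=np.cos(a),np.sin(a)
    q=np.array([-60*c+22*s, 60*s+22*c])-r
    print(round(np.degrees(a)),(M.T@(X*q[0]+np.array([0,0,q[1]]))).round(1))
E
```

```text
t 7.65 pos [0.5408 0.1561 0.087 ] F [1.44 6.22 3.84] w 0.0266
 shift [-0.0131 -0.0015 -0.0019] turn [-0.08, 179.92] toolx [ 0.009  0.004 -1.   ]
5 [-5.1  0.   2.2]
10 [-10.    0.1   4.8]
15 [-14.7   0.1   7.9]
20 [-19.1   0.1  11.3]
25 [-23.2   0.2  15.1]
30 [-26.9   0.2  19.3]
35 [-30.2   0.2  23.7]
40 [-33.2   0.2  28.5]
45 [-35.7   0.3  33.4]
50 [-37.8   0.3  38.6]
54 [-39.1   0.3  42.9]
```

View pics/crop6.png

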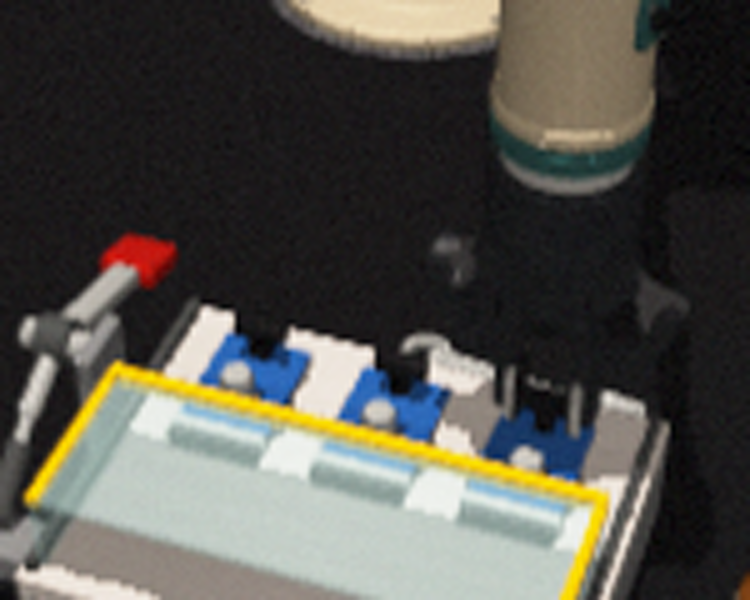

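Both pads hold the bar's ends, at (508,395) and (576,405). Now I'll lift along the hinge arc.

play_rows:
  plan:
    - [[0.9, -0.005, 0, 0.002, 0], [0.9, -0.01, 0, 0.005, 0], [0.9, -0.0145, 0, 0.008, 0], [0.9, -0.019, 0, 0.011, 0], [0.9, -0.023, 0, 0.015, 0], [0.9, -0.027, 0, 0.019, 0], [0.9, -0.03, 0, 0.024, 0], [0.9, -0.033, 0, 0.0285, 0]]

```text
clock: 8.5
position: [0.5669, 0.1516, 0.1197]
ee_rot: [0.706, 0.065, 0.703, -0.061]
contact_force: [-0.6, 5.5, -7.2]
width: 0.0269
```

```bash
python3 - <<'E'
from h import *
rel([.5386,.1549,.1],-.176)
im,_=snap('scene','scene5')
cv2.imwrite('pics/crop7.png',cv2.cvtColor(cv2.resize(im[130:250,215:365],None,fx=5,fy=5,interpolation=cv2.INTER_CUBIC),cv2.COLOR_RGB2BGR))
E
```

```text
t 8.5 pos [0.5669 0.1516 0.1197] F [-0.61  5.47 -7.17] w 0.0269
 shift [ 0.0196 -0.0019 -0.0285] turn [-0.1, 179.9] toolx [ 0.005  0.006 -1.   ]
```

View pics/crop7.png

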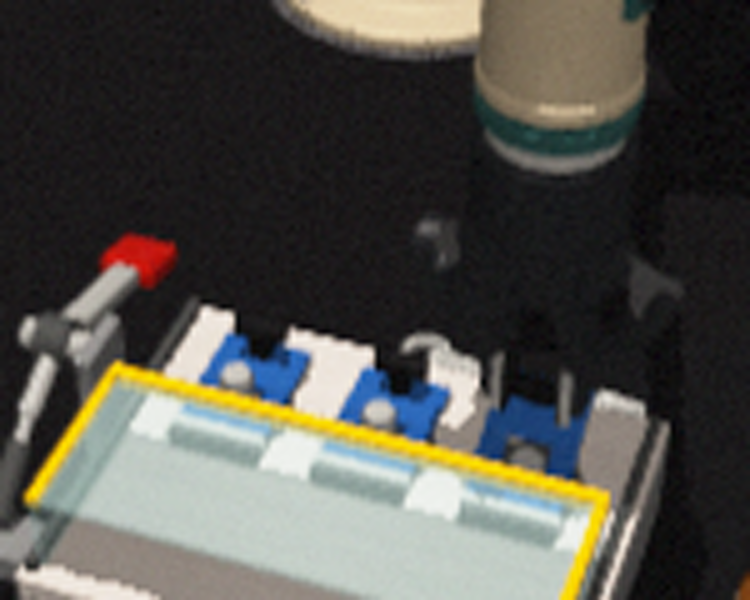

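play_rows:
  plan:
    - [[0.9, -0.0025, 0, 0.005, 0], [0.9, -0.0045, 0, 0.01, 0], [0.9, -0.0055, 0, 0.0125, 0], [0.9, -0.0055, 0, 0.0125, 0], [0.9, -0.0055, 0, 0.0125, 0]]

```text
clock: 9.05
position: [0.5778, 0.1498, 0.1253]
ee_rot: [0.704, 0.065, 0.704, -0.061]
contact_force: [-2.5, 5.1, -6.2]
width: 0.0262
```

```bash
python3 - <<'E'
from h import *
rel([.5386,.1549,.1],-.176)
im,d=snap('scene','scene6')
cv2.imwrite('pics/crop8.png',cv2.cvtColor(cv2.resize(im[180:245,265:355],None,fx=8,fy=8,interpolation=cv2.INTER_CUBIC),cv2.COLOR_RGB2BGR))
h=cv2.cvtColor(im,cv2.COLOR_RGB2HSV).astype(int)
m=(h[...,0]>100)&(h[...,0]<125)&(h[...,1]>150)&(h[...,2]>50); m[:200]=0;m[245:]=0;m[:,:308]=0;m[:,345:]=0
X=np.array([np.cos(-.176),np.sin(-.176)]);B=np.array([.575,.1486])
P=[]
for v,u in np.argwhere(m):
    p=bydepth('scene',u,v,d[v,u]); P.append([(p[:2]-B)@X,p[2]])
P=np.array(P); P=P[(P[:,1]>.05)&(P[:,1]<.2)&(abs(P[:,0])<.08)]; print(len(P))
v0=np.median(P,0); 
vx,vy,x0,y0=cv2.fitLine(P.astype(np.float32),cv2.DIST_HUBER,0,.001,.001).ravel(); print('plate tilt',np.degrees(np.arctan2(-vy,vx)),x0,y0,P.min(0),P.max(0))
E
```

```text
t 9.05 pos [0.5778 0.1498 0.1253] F [-2.54  5.14 -6.19] w 0.0262
 shift [ 0.0253 -0.0021 -0.0394] turn [-0.12, 179.88] toolx [ 0.     0.007 -1.   ]
156
plate tilt 45.527657 -0.0041809906 0.10834952 [-0.02296173  0.09295324] [0.01395553 0.13981803]
```

View pics/crop8.png

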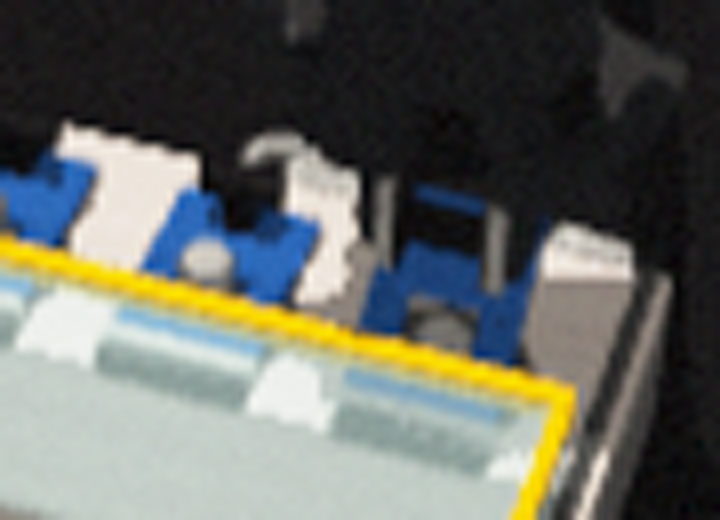

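Cap a is open: the plate is tilted up at (450,280) with the sunk bolt showing in its window. The depth fit gives about 46° and the TCP's arc travel gives about 50°. I'll hold for half a second to check that it doesn't slip.

play_rows:
  plan:
    - [[0.9, -0.0005, 0, 0.0015, 0], [0.9, -0.0005, 0, 0.0015, 0], [0.9, -0.0005, 0, 0.0015, 0], [0.9, -0.0005, 0, 0.0015, 0], [0.9, -0.0005, 0, 0.0015, 0], [0.9, -0.0005, 0, 0.0015, 0], [0.9, -0.0005, 0, 0.0015, 0], [0.9, -0.0005, 0, 0.0015, 0]]

```text
clock: 9.9
position: [0.5778, 0.1498, 0.1253]
ee_rot: [0.703, 0.065, 0.706, -0.061]
contact_force: [-1.9, 5.6, -6.1]
width: 0.0271
```

```bash
python3 - <<'E'
from h import *
rel([.5386,.1549,.1],-.176)
im,d=snap('scene','scene7')
h=cv2.cvtColor(im,cv2.COLOR_RGB2HSV).astype(int)
X=np.array([np.cos(-.176),np.sin(-.176)])
for nm,lo,hi,B in(('a',308,345,(.575,.1486)),('b',282,306,(.5607,.07)),('c',254,278,(.5465,-.0087))):
    m=(h[...,0]>100)&(h[...,0]<125)&(h[...,1]>150)&(h[...,2]>50); m[:190]=0;m[245:]=0;m[:,:lo]=0;m[:,hi:]=0
    P=np.array([[(p[:2]-np.array(B))@X,p[2]] for p in (bydepth('scene',u,v,d[v,u]) for v,u in np.argwhere(m))])
    P=P[(P[:,1]>.05)&(P[:,1]<.2)&(abs(P[:,0])<.08)]
    vx,vy,*_=cv2.fitLine(P.astype(np.float32),cv2.DIST_HUBER,0,.001,.001).ravel(); print(nm,len(P),'tilt',np.degrees(np.arctan2(-vy,vx)))
r=((h[...,0]<6)|(h[...,0]>174))&(h[...,1]>180)&(h[...,2]>110); r[:140]=0;r[220:]=0;r[:,:200]=0;r[:,270:]=0
v,u=np.argwhere(r).mean(0); print('pad z',np.median([bydepth('scene',b,a,d[a,b])[2] for a,b in np.argwhere(r)]))
im0=cv2.cvtColor(cv2.imread('pics/scene0.png'),cv2.COLOR_BGR2RGB)
cv2.imwrite('pics/full7.png',cv2.cvtColor(im,cv2.COLOR_RGB2BGR))
E
```

```text
t 9.9 pos [0.5778 0.1498 0.1253] F [-1.9   5.56 -6.08] w 0.0271
 shift [ 0.0254 -0.0021 -0.0394] turn [-0.12, 179.88] toolx [-0.003  0.007 -1.   ]
a 156 tilt 46.68171
b 132 tilt -0.32286942
c 124 tilt -1.1571176
pad z 0.09973994377639529
```

View pics/scene7.png

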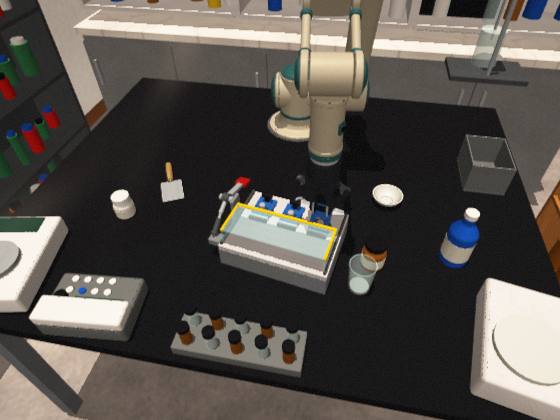

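The picture shows the pad down at (241,184), cap a held open at (322,212), and the jars, bottle, dish and spatula where they started. The other two caps measure flat. I'll hand the job in.

```bash
python3 -c "
from rig import manip
print(manip.sign_off())"
```

```text
the job is handed in; nothing more can be done
None
```

The job is handed in at about 10 s on the clock. The left-hand bolt (a) is the loose one, and I left the arm gripping its cap open. No verdict was reported.

- **Lever:** I pressed the red lever down and let go. It stayed down with the guard drawn back; in the last picture the pad measured about 100 mm above the bench.
- **Bolts:** The middle bolt held at 97 mm under 18 N, so it is tight. The left-hand bolt sank about 7 mm to a hard stop at 91 mm. I did not tap the right-hand bolt, because the loose one was already found.
- **Cap:** I gripped the left-hand cap's bar by its ends with 40 N and lifted it along its hinge arc. It did not slip during 0.8 s of holding.

**Last checks:**
- **Cap angle:** The two measures disagree a little. The depth image gave about 47°, and the arm's travel gave about 50°. Both are above the required 40°.
- **Other caps:** Both measured closed, within about 1°.
- **Jars, glassware and tools:** By eye they all look unmoved. I did not measure them, and the wrench was partly hidden behind the block.
- **Grip force:** The bar pulls on the tool with about 6 N downward and 5 N sideways, more than the 1.5 N expected from the cap's spring. It stayed steady.

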